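# Tare the pack on the scale and print its label

## Task

One closed pack stands on the pan of the counter scale. With the fingertips, gently press the preset tare key that bears the outline of that pack (circle, square or oblong) fully down and let it up again, then press the wide print key fully down the same way, and withdraw. Press no other key, keep off the pan and the packs, and leave everything else on the counter where it stands.

Things in the scene. Friction and masses are not known exactly. Their poses are not given: they have to be found in the camera images.
- scale: White label-printing counter scale, 400 mm deep (x), 420 mm wide (y), fixed to the counter. Origin: centre of its underside; its x axis points from the operator's side (keys) to the back (pan), y to the operator's left. The keypad panel is the 120 mm deep, 12 deg slope along the front, 45 mm high at the front edge; behind the keys lies a black display strip, behind that the steel pan (left) and a grey printer housing (right, 145 mm high).
- pan_centre (a point): Centre of the top of the steel pan (230 mm deep, 300 mm wide, 105 mm above the counter). The pack to be labelled stands within 40 mm of this point; other packs are more than 200 mm away.
- pan: The steel pan itself, fixed; origin at the centre of its top.
- number_pad: Block of 12 small number keys (17 mm square, 24 mm apart, 3 across by 4 deep, 6 mm high) at the left end of the panel. They do not visibly move. Origin: middle of the block, on the panel.
- tare_round (a joint): Preset tare key of the round pack: left of the three large keys (34 mm wide, 28 mm deep, 58 mm apart) in the back row; a black circle is printed on it. Key body of the scale on the sloping front panel. Joint value in m: 0 = up, 0.005 = fully down; it slides along the panel's normal (12 deg from vertical) against a spring, 1.5 N to start, 4 N fully down, and springs back. It counts as pressed past 0.0035 and as left alone below 0.002. 
- tare_round_top (a point): Key tare_round: centre of the top face of that key (moves with it); at rest 10 mm above the panel. Site axes: x up the slope (away from the operator), y to the operator's left, z out of the panel along the key's travel. 
- tare_square (a joint): Preset tare key of the square pack: middle of the three large keys; a black square on it. Key body of the scale on the sloping front panel. Joint value in m: 0 = up, 0.005 = fully down; it slides along the panel's normal (12 deg from vertical) against a spring, 1.5 N to start, 4 N fully down, and springs back. It counts as pressed past 0.0035 and as left alone below 0.002. 
- tare_square_top (a point): Key tare_square: centre of the top face of that key (moves with it); at rest 10 mm above the panel. Site axes: x up the slope (away from the operator), y to the operator's left, z out of the panel along the key's travel. 
- tare_oblong (a joint): Preset tare key of the oblong pack: right of the three large keys; a black oblong on it. Key body of the scale on the sloping front panel. Joint value in m: 0 = up, 0.005 = fully down; it slides along the panel's normal (12 deg from vertical) against a spring, 1.5 N to start, 4 N fully down, and springs back. It counts as pressed past 0.0035 and as left alone below 0.002. 
- tare_oblong_top (a point): Key tare_oblong: centre of the top face of that key (moves with it); at rest 10 mm above the panel. Site axes: x up the slope (away from the operator), y to the operator's left, z out of the panel along the key's travel. 
- feed_key (a joint): Paper feed key: small unmarked key (22 mm square), rightmost in the back row, 78 mm right of the tare_oblong key and 53 mm behind the print key. Key body of the scale on the sloping front panel. Joint value in m: 0 = up, 0.005 = fully down; it slides along the panel's normal (12 deg from vertical) against a spring, 1.5 N to start, 4 N fully down, and springs back. It counts as pressed past 0.0035 and as left alone below 0.002. 
- zero_key (a joint): Zero key: small unmarked key (22 mm square) alone in the front row, 29 mm right of and 53 mm in front of the tare_round key. Key body of the scale on the sloping front panel. Joint value in m: 0 = up, 0.005 = fully down; it slides along the panel's normal (12 deg from vertical) against a spring, 1.5 N to start, 4 N fully down, and springs back. It counts as pressed past 0.0035 and as left alone below 0.002. 
- print_key (a joint): Print key: the one wide bar key (84 mm wide, 28 mm deep), unmarked, front row at the right-hand end. Key body of the scale on the sloping front panel. Joint value in m: 0 = up, 0.005 = fully down; it slides along the panel's normal (12 deg from vertical) against a spring, 1.5 N to start, 4 N fully down, and springs back. It counts as pressed past 0.0035 and as left alone below 0.002. 
- print_key_top (a point): Key print_key: centre of the top face of that key (moves with it); at rest 10 mm above the panel. Site axes: x up the slope (away from the operator), y to the operator's left, z out of the panel along the key's travel. 
- pack_round: Round tub with lid, 114 mm across, 65 mm high, 0.4 kg. Grey plastic with a white lid, filled and closed, loose. One of the three packs stands on the scale's pan, the other two on a closed cardboard case (330 x 250 mm, 105 mm high) left of the scale; which is which changes. Origin: centre of its underside.
- pack_square: Square tub with lid, 110 x 110 mm, 62 mm high, 0.45 kg. Grey plastic with a white lid, filled and closed, loose. One of the three packs stands on the scale's pan, the other two on a closed cardboard case (330 x 250 mm, 105 mm high) left of the scale; which is which changes. Origin: centre of its underside.
- pack_oblong: Oblong tub with lid, 105 (x) x 175 (y) mm, 50 mm high, 0.5 kg. Grey plastic with a white lid, filled and closed, loose. One of the three packs stands on the scale's pan, the other two on a closed cardboard case (330 x 250 mm, 105 mm high) left of the scale; which is which changes. Origin: centre of its underside.
- can: Food can, 74 mm across, 85 mm high, in front of the left end of the scale; loose bystander. Origin: centre of its underside.
- jar: Glass jar, 72 mm across, 105 mm high, beside the right of the scale; loose bystander. Origin: centre of its underside.
- spoon: Steel spoon 220 mm long lying in front of the scale; loose bystander. Origin: centre of its underside.
- oil: Glass bottle, 68 mm across, 220 mm high, on the right of the counter; loose bystander. Origin: centre of its underside.
- tuna: Flat can, 84 mm across, 45 mm high, in front of the right end of the scale; loose bystander. Origin: centre of its underside.
Not all that is in view belongs to the job. What is shaped like the pack_square but orange or purple is not meant.

How it is judged (in metres and radians):
On the way, in this order (a step that is already met when the one before it is completed fails the run):
1. the tare key matching the pack on the pan is pressed down (((horizontal distance between pack_round and pan_centre below 0.07 m and value of joint tare_round above 0.0035 m) or (horizontal distance between pack_square and pan_centre below 0.07 m and value of joint tare_square above 0.0035 m) or (horizontal distance between pack_oblong and pan_centre below 0.07 m and value of joint tare_oblong above 0.0035 m)) and value of joint print_key below 0.002 m), for 0.05 s.
2. the tare key is up again (value of joint each of tare_round, tare_square, tare_oblong below 0.001 m), for 0.05 s.
3. the print key is pressed down while no tare key is (value of joint print_key above 0.0035 m and value of joint each of tare_round, tare_square, tare_oblong below 0.002 m), for 0.05 s.
At the end, for the whole second after the job is handed in: After the matching tare key and then the print key have been pressed more than 3.5 mm of their 5 mm, every key is up again (under 1 mm), a pack stands on the pan, no pack has moved more than 10 mm, and no other goods more than 15 mm (all of step 2 and value of joint each of feed_key, zero_key, print_key below 0.001 m and horizontal distance between any of pack_round, pack_square, pack_oblong and pan_centre below 0.07 m and distance of each of pack_round, pack_square, pack_oblong from where it was at the start of the episode below 0.01 m and linear speed of each of pack_round, pack_square, pack_oblong below 0.02 m/s and distance of each of can, jar, spoon, oil, tuna from where it was at the start of the episode below 0.015 m); the robot touches nothing.
It fails at once if a tare key that does not match the pack on the pan is pressed more than 2 mm ((not (horizontal distance between pack_round and pan_centre below 0.07 m) and value of joint tare_round above 0.002 m) or (not (horizontal distance between pack_square and pan_centre below 0.07 m) and value of joint tare_square above 0.002 m) or (not (horizontal distance between pack_oblong and pan_centre below 0.07 m) and value of joint tare_oblong above 0.002 m)).
It fails at once if the zero or feed key is pressed more than 2 mm, or a number key is pressed (over 1 N) (value of joint any of zero_key, feed_key above 0.002 m or contact force between any of the fingers, the arm and number_pad above 1 N).
It fails at once if the robot touches the pan or a pack (over 0.5 N) (contact force between any of the fingers, the arm and pan above 0.5 N or contact force between any of the fingers, the arm and pack_round above 0.5 N or contact force between any of the fingers, the arm and pack_square above 0.5 N or contact force between any of the fingers, the arm and pack_oblong above 0.5 N).
It fails at once if a key is hit or pressed roughly (over 20 N) (contact force between any of the fingers, the arm and tare_round above 20 N or contact force between any of the fingers, the arm and tare_square above 20 N or contact force between any of the fingers, the arm and tare_oblong above 20 N or contact force between any of the fingers, the arm and print_key above 20 N).
It fails at once if a pack moves more than 10 mm or other goods more than 15 mm (distance of any of pack_round, pack_square, pack_oblong from where it was at the start of the episode above 0.01 m or distance of any of can, jar, spoon, oil, tuna from where it was at the start of the episode above 0.015 m).
It also fails if it takes over 42 s, if anything falls off the work surface, if the arm or the gripper's body presses on something with over 40 N, if the wrist force passes 120 N, or if a joint passes its speed limit or range.

## Robot

A 6-joint arm with a two-finger parallel gripper is mounted at the origin on the work surface. World frame = base frame: x ahead of the robot, y to its left, z up, the work surface at z = 0. Lengths are in mm, angles in rad, forces in N, time in s.
With the tool pointing down it reaches from about 350 to 950 mm from the base axis. Payload 17.4 kg.
Tool frame: the origin (TCP) lies at the very end of the fingers, on their centre line; the grasp point (between the pads) lies 19 mm behind it; z points along the fingers, x is the direction in which the jaws open and shut, and the axes are right-handed (so a half turn about z gives the same grasp; the last joint's range is limited). The gripper opens to 93 mm and grips with 3 to 60 N. Pads are 15 mm wide; open, the fingers measure 128 mm over their backs; the gripper's body (75 mm by 188 mm) begins 65 mm behind the grasp point.
Start: joints at [1.218, 0.116, 1.442, -0, 1.584, -0.038], TCP at [209.006, 641.832, 218.646] pointing down, gripper open.
Joint ranges: [-2.83, 2.83], [-0.83, 2.19], [0.07, 2.5], [-1.14, 4.28], [0.01, 3], [-2.97, 2.97]. Speed limits (rad/s): [1.89, 1.89, 2.22, 3.14, 3.14, 3.14].

## Interface

Orientations are given as a rotation vector (axis times angle).
In Python, from bench import arm gives the robot as it stands.
- The arm moves only by the tool apply_moves, never from a script. Its argument "deltas" is a list of rows, each an object of numbers: "ax", "ay", "az": the turn, a rotation vector about the tool's x, y, z in degrees; "dx", "dy", "dz": the shift along the tool's x, y, z in cm; "claw": the closure, from 0 (fully open) to 1 (shut). In form: [{"ax": .., "ay": .., "az": .., "dx": .., "dy": .., "dz": .., "claw": ..}, ...]. A call has 1 to 10 rows; each row is the pose to reach, as a shift and turn from the pose measured when the call began, along the tool's axes at that moment; what a row does not reach only later rows make up. A row lasts 1/12 s, in which the tool goes at most 41.7 mm and 7.16 degrees, less where a joint would pass 70% of its speed; a pose out of reach is approached as far as the arm can. A call with a gripper value outside its range is refused whole. The fingers move at their own pace and stop on an object; "grip_force" is the grip in N (left out, the last holds). Time passes only in rows, so rows that repeat a pose let the fingers close. It gives the time, the measured TCP pose, the force and the opening at its end, in the units of the state.
- arm.read_state(): the state, without advancing time (a new reading comes with each control period).
- arm.get_image(name): name is "scene" or "top" or "wrist"; returns a dict with "image" (480x640x3 uint8, blue, green, red), "mtx" (3x3 intrinsics, pixels), "cam_to_world" (4x4, takes a point from camera to world coordinates); the wrist camera has in their place "T_tool_cam" (4x4, takes a point from camera to tool coordinates, whose origin is the TCP and whose axes are the tool frame's). Camera axes: x right, y down, z forward; pixel columns grow to the right and rows downward; lengths in mm; the calibration is good to about 2 mm. A picture is of the moment at which its call begins: read the wrist's pose just before it. There is no depth.
- arm.hand_in(): hands the job in, once; it reports no verdict.
Trained networks look in the newest picture that a camera, given by its name, has taken for a name from the list of things; names that differ only in an ending like _2 or _b are one class to them, and where a whole thing is asked for, a point or a joint stands for the part that bears it (a point fixed in the world has none). Each returns a list of dicts, best first, with "p" (0 to 1); they miss things now and then, are a little off and sometimes report something else, mostly with a low value. They report only what shows in the picture. A call takes as long as a camera call. They do not tell look-alikes from the thing itself.
- arm.trace(thing, camera): "pixels" (480x640 bool, what is visible of it) and "bbox" ([left, top, right, bottom] in pixels, round what is visible of it).
- arm.place_of(thing, camera): "uv" ([column, row] in pixels: a listed point, or the origin of a listed thing).
The state is a dict: "clock": time; "qpos": joint angles; "qvel": joint speeds; "joint_efforts": joint torques, N m; "position": TCP position; "ee_rot": TCP orientation; "force": force on the tool from outside, world axes, zero at the start; "moment": the same for the moment, N m; "gripper_width": finger opening in mm.
Only numpy, scipy, OpenCV 4.12 (cv2) and the standard library are available. Lean on these libraries where they do the work, as an engineer would, in place of code of your own. Each camera call takes 0.05 s, during which the arm holds its last target. There are 200 camera calls.

## Working session

There is one attempt and no reset: what is moved stays moved. The work goes in short steps, Python scripts to look and compute and a tool call to move; the robot and the scene stay as the last step left them, time stands still between calls to the robot, and variables do not carry over. Pictures are saved under pics/ and viewed, about 8 in all and at most 12, crops included, and the job is handed in when it is done.

Besides the shell and the picture viewer there is one more tool, called after ">>>" as a command line: name --argument value ..., lists and objects as JSON in quotes. apply_moves: Moves the arm, as the interface text tells. Its arguments: {"type":"object","properties":{"deltas":{"type":"array"},"grip_force":{"type":"number"}},"required":["deltas"]}

```bash
mkdir -p pics
cat > h.py <<'E'
from bench import arm
import cv2, numpy as np
from scipy.spatial.transform import Rotation as R
def shot(c,f=None):
    s=arm.read_state(); im=arm.get_image(c)
    if f: cv2.imwrite('pics/'+f,im['image'])
    if c=='wrist':
        T=np.eye(4);T[:3,:3]=R.from_rotvec(s['ee_rot']).as_matrix();T[:3,3]=s['position']
        M=T@np.array(im['T_tool_cam'])
    else: M=np.array(im['cam_to_world'])
    return im['image'],np.array(im['mtx']),M
def ray(uv,K,M):
    d=M[:3,:3]@np.linalg.solve(K,[uv[0],uv[1],1.]); return M[:3,3],d/np.linalg.norm(d)
def atz(uv,K,M,z):
    o,d=ray(uv,K,M); return o+d*(z-o[2])/d[2]
E
python3 - <<'E'
from h import *
print(arm.read_state())
zs=dict(tare_round_top=72,tare_square_top=72,tare_oblong_top=72,print_key_top=61,pan_centre=105,pack_round=105,pack_square=105,pack_oblong=105,can=0,jar=0,spoon=0,oil=0,tuna=0,number_pad=57,scale=0)
for c in('top','scene'):
    im,K,M=shot(c,c+'1.png'); print(c,M.round(2).tolist())
    for t,z in zs.items():
        for r in arm.place_of(t,c)[:2]: print(t,round(r['p'],2),np.round(r['uv'],1),atz(r['uv'],K,M,z).round(1))
E
```

```text
{'clock': 0.0, 'qpos': array([ 1.21822041e+00,  1.16465190e-01,  1.44226541e+00, -3.96177893e-06,
        1.58401628e+00, -3.78280098e-02]), 'qvel': array([ 0.00016929,  0.00017567,  0.0010815 , -0.00042149,  0.00012365,
        0.00093036]), 'joint_efforts': array([-7.32848457e-04, -7.21273756e+01, -6.22598076e+01,  7.79898930e-02,
        2.38797156e-02, -1.45443892e-04]), 'position': array([208.91868263, 641.63218991, 217.91912213]), 'ee_rot': array([ 2.54162253e+00,  1.84545408e+00, -1.50256215e-03]), 'force': array([-0.51727506,  0.28419632,  0.83376026]), 'moment': array([-0.01120584, -0.03090309,  0.019558  ]), 'gripper_width': 93.41270284950303}
top [[-0.03, -0.98, 0.18, 333.16], [-1.0, 0.03, 0.01, 55.06], [-0.01, -0.18, -0.98, 1201.91], [0.0, 0.0, 0.0, 1.0]]
tare_round_top 0.69 [374.3 259.3] [500.1 -80.7  72. ]
tare_square_top 0.73 [393.8 255.5] [ 508.6 -131.8   72. ]
tare_oblong_top 0.44 [415.2 253.1] [ 513.3 -187.6   72. ]
print_key_top 0.82 [448.5 278.3] [ 446.5 -271.7   61. ]
print_key_top 0.59 [398.  315.1] [ 355.7 -135.4   61. ]
pack_round 0.71 [371.5 182.2] [698.3 -79
[... 1150 characters left out ...]
.91 [382.2 196.9] [443.1 378.4 105. ]
pack_oblong 0.67 [428.  219.5] [636.4 395.9 105. ]
pack_oblong 0.22 [176.5 327. ] [ 664.5 -447.4  105. ]
can 0.63 [284.2 246. ] [371.9  39.6   0. ]
can 0.54 [310.4 282.4] [580.   -5.7   0. ]
jar 0.63 [238.6 272.1] [ 415.9 -149.9    0. ]
jar 0.6 [178.8 326.3] [ 542.9 -398.8   -0. ]
spoon 0.71 [230.1 264.4] [ 365.7 -150.9    0. ]
spoon 0.27 [311.5 285. ] [592.2 -10.5   0. ]
oil 0.55 [135.8 349.7] [ 564.4 -523.3    0. ]
tuna 0.76 [178.4 282.4] [ 362.3 -317.3    0. ]
tuna 0.61 [312.6 283.6] [588.5  -3.9   0. ]
number_pad 0.67 [281.3 307.7] [ 692.  -176.5   57. ]
number_pad 0.66 [301.8 247. ] [482.6  31.3  57. ]
scale 0.57 [281.  309.8] [ 637.7 -143.9    0. ]
```

Run:
```python
import cv2
im=cv2.imread('pics/top1.png')
cv2.imwrite('pics/top1c.png',cv2.resize(im[130:340,300:520],(800,764))[:600*1000])
a=cv2.resize(im[130:340,300:520],None,fx=2.8,fy=2.8,interpolation=cv2.INTER_CUBIC);cv2.imwrite('pics/top1c.png',a)
```

```text
(no output)
```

View pics/top1.png

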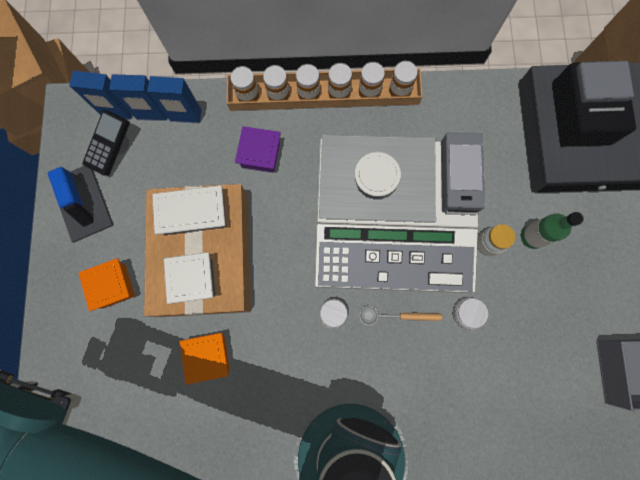

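View pics/top1c.png

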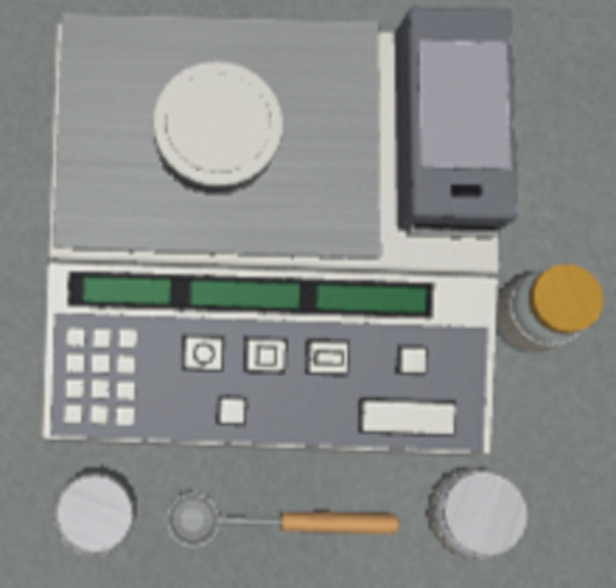

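The round white-lidded tub stands on the pan (top view about 378,174). The other two packs are on the case. The candidate keys are circle (372,256), square (394,256) and oblong (417,257). The circle key matches the round pack. The print key is the wide bar at (445,279). The orange and purple tubs are look-alikes. Next I work out an approach to a close wrist view.

```bash
cat >> h.py <<'E'
def goal(p,Rt):
    s=arm.read_state(); Rc=R.from_rotvec(s['ee_rot']).as_matrix()
    print('pos',s['position'].round(1),'shift cm',(Rc.T@(np.array(p)-s['position'])/10).round(2),'turn deg',np.degrees(R.from_matrix(Rc.T@Rt).as_rotvec()).round(2))
def tool(yaw,tilt=12,flip=1):
    t=np.radians(tilt);c,s_=np.cos(yaw),np.sin(yaw)
    z=np.array([np.sin(t)*c,np.sin(t)*s_,-np.cos(t)]); x=flip*np.array([-s_,c,0]); return np.c_[x,np.cross(z,x),z]
E
python3 - <<'E'
from h import *
im=arm.get_image('top');K=np.array(im['mtx']);M=np.array(im['cam_to_world'])
P=lambda u,v,z:atz((300+u/2.8,130+v/2.8),K,M,z)
pr,ps,po,pp=P(203,353,75),P(266,356,75),P(328,357,75),P(407,417,64)
print(pr,ps,po,pp); d=pr-po; yaw=np.arctan2(-d[0],d[1]); print('yaw',np.degrees(yaw),np.linalg.norm(d))
fl=P(47,437,45);fr=P(487,450,45);d=fl-fr;print(fl,fr,np.degrees(np.arctan2(-d[0],d[1])),np.linalg.norm(d))
print(np.array(arm.get_image('wrist')['T_tool_cam']).round(2)); 
print(R.from_rotvec(arm.read_state()['ee_rot']).as_matrix().round(2))
for f in(1,-1): goal([440,-140,300],tool(yaw,12,f))
E
```

```text
[508.21291057 -76.10174057  75.        ] [ 503.74963084 -134.13258558   75.        ] [ 501.19020064 -191.22832088   75.        ] [ 444.75150091 -262.5872957    64.        ]
yaw -3.490711497748284 115.34057372950032
[437.12274911  70.81117386  45.        ] [ 413.70519392 -339.83619949   45.        ] -3.2638111996945396 411.3145355201184
[[   1.      0.      0.      0.86]
 [  -0.      0.95    0.3   -83.52]
 [  -0.     -0.3     0.95 -166.61]
 [   0.      0.      0.      1.  ]]
[[ 0.31  0.95 -0.  ]
 [ 0.95 -0.31 -0.  ]
 [-0.   -0.   -1.  ]]
pos [209.  641.8 218.6] shift cm [-67.19  46.17  -8.14] turn deg [-11.94   1.52 -14.49]
pos [209.  641.8 218.6] shift cm [-67.19  46.17  -8.14] turn deg [  2.21  17.3  164.61]
```

>>> apply_moves --deltas '[{"dz":-4,"claw":1},{"dz":-8,"claw":1},{"dx":-34,"dy":23,"dz":-8,"claw":1},{"dx":-34,"dy":23,"dz":-8,"claw":1},{"dx":-34,"dy":23,"dz":-8,"claw":1},{"dx":-34,"dy":23,"dz":-8,"claw":1},{"dx":-34,"dy":23,"dz":-8,"claw":1},{"dx":-34,"dy":23,"dz":-8,"claw":1},{"dx":-34,"dy":23,"dz":-8,"claw":1},{"dx":-34,"dy":23,"dz":-8,"claw":1}]' --grip_force 20

```text
invalid input
```

```bash
python3 -c "
from h import *
goal([440,-140,300],tool(np.radians(-3.4)))"
```

```text
pos [209.  641.8 218.6] shift cm [-67.19  46.17  -8.14] turn deg [-11.94   1.53 -14.58]
```

>>> apply_moves --deltas '[{"ax":0,"ay":0,"az":0,"dx":0,"dy":0,"dz":-4,"claw":1},{"ax":0,"ay":0,"az":0,"dx":0,"dy":0,"dz":-8,"claw":1},{"ax":0,"ay":0,"az":0,"dx":-34,"dy":23,"dz":-8,"claw":1},{"ax":0,"ay":0,"az":0,"dx":-34,"dy":23,"dz":-8,"claw":1},{"ax":0,"ay":0,"az":0,"dx":-34,"dy":23,"dz":-8,"claw":1},{"ax":0,"ay":0,"az":0,"dx":-34,"dy":23,"dz":-8,"claw":1},{"ax":0,"ay":0,"az":0,"dx":-34,"dy":23,"dz":-8,"claw":1},{"ax":0,"ay":0,"az":0,"dx":-34,"dy":23,"dz":-8,"claw":1},{"ax":0,"ay":0,"az":0,"dx":-34,"dy":23,"dz":-8,"claw":1},{"ax":0,"ay":0,"az":0,"dx":-34,"dy":23,"dz":-8,"claw":1}]' --grip_force 20

```text
clock: 2.53
position: [301.0, 319.7, 298.7]
ee_rot: [-2.542, -1.847, -0.001]
force: [0.8, -0.1, -0.7]
gripper_width: 30.9
```

```bash
python3 -c "
from h import *
goal([440,-140,300],tool(np.radians(-3.4)))"
```

```text
pos [301.  319.7 298.7] shift cm [-39.42  27.43  -0.14] turn deg [-11.91   1.5  -14.55]
```

>>> apply_moves --deltas '[{"ax":-6,"ay":0.7,"az":-7,"dx":-39.4,"dy":27.4,"dz":-0.1,"claw":1},{"ax":-11.9,"ay":1.5,"az":-14.5,"dx":-39.4,"dy":27.4,"dz":-0.1,"claw":1},{"ax":-11.9,"ay":1.5,"az":-14.5,"dx":-39.4,"dy":27.4,"dz":-0.1,"claw":1},{"ax":-11.9,"ay":1.5,"az":-14.5,"dx":-39.4,"dy":27.4,"dz":-0.1,"claw":1},{"ax":-11.9,"ay":1.5,"az":-14.5,"dx":-39.4,"dy":27.4,"dz":-0.1,"claw":1},{"ax":-11.9,"ay":1.5,"az":-14.5,"dx":-39.4,"dy":27.4,"dz":-0.1,"claw":1},{"ax":-11.9,"ay":1.5,"az":-14.5,"dx":-39.4,"dy":27.4,"dz":-0.1,"claw":1},{"ax":-11.9,"ay":1.5,"az":-14.5,"dx":-39.4,"dy":27.4,"dz":-0.1,"claw":1},{"ax":-11.9,"ay":1.5,"az":-14.5,"dx":-39.4,"dy":27.4,"dz":-0.1,"claw":1},{"ax":-11.9,"ay":1.5,"az":-14.5,"dx":-39.4,"dy":27.4,"dz":-0.1,"claw":1}]'

```text
clock: 3.37
position: [413.2, -51.6, 300.0]
ee_rot: [2.17, 2.043, 0.216]
force: [1.3, 1.5, 0.1]
gripper_width: 0.5
```

>>> apply_moves --deltas '[{"ax":0,"ay":0,"az":0,"dx":0,"dy":0,"dz":0,"claw":1},{"ax":0,"ay":0,"az":0,"dx":0,"dy":0,"dz":0,"claw":1}]'

```text
clock: 3.53
position: [413.1, -53.9, 299.8]
ee_rot: [2.175, 2.037, 0.215]
force: [0.1, 0.6, -0.6]
gripper_width: 0.5
```

Run:
```python
from h import *
goal([440,-140,300],tool(np.radians(-3.4)))
im,K,M=shot('wrist','w1.png'); print(arm.read_state()['clock'])
for t,z in dict(tare_round_top=75,tare_square_top=75,tare_oblong_top=75,print_key_top=64).items():
    for r in arm.place_of(t,'wrist')[:3]: print(t,round(r['p'],2),np.round(r['uv'],1),atz(r['uv'],K,M,z).round(1))
```

```text
pos [413.1 -53.9 299.8] shift cm [-8.42  3.18  0.66] turn deg [ 0.06  0.07 -0.35]
3.5833
tare_round_top 0.95 [315.2 240.7] [514.2 -70.9  75. ]
tare_square_top 0.74 [274.1 238.6] [ 507.7 -123.2   75. ]
tare_oblong_top 0.89 [223.3 237.4] [ 501.7 -187.7   75. ]
print_key_top 0.72 [160.7 197.5] [ 446.7 -256.8   64. ]
```

View pics/w1.png

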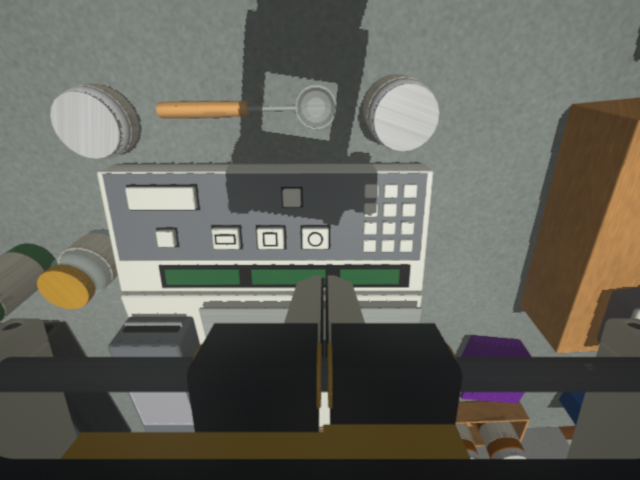

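Wrist view: circle key (315,239), square (270,238), oblong (227,238), feed (167,238), zero (292,197), print bar (161,198). Next I fit the known key layout to these pixels and the top view's.

```bash
cat > fit.py <<'E'
from h import *
from scipy.optimize import least_squares
L=np.array([[0,0],[0,-58],[0,-116],[0,-194],[-53,-29],[-53,-194.]])
def refine(img,uv,r=(22,14)):
    return uv
def keys(p):
    x,y,z,yaw=p; t=np.radians(12);c,s=np.cos(yaw),np.sin(yaw)
    X=np.array([c*np.cos(t),s*np.cos(t),np.sin(t)]);Y=np.array([-s,c,0])
    return np.array([x,y,z])+L[:,:1]*X+L[:,1:]*Y
def proj(P,K,M):
    q=(P-M[:3,3])@M[:3,:3]@K.T; return q[:,:2]/q[:,2:]
def fit(views):
    f=lambda p:np.r_[np.concatenate([(proj(keys(p),K,M)-uv).ravel() for uv,K,M in views]),(p[2]-74)/4]
    r=least_squares(f,[510,-75,74,-.06]);p=r.x
    print('pose',p[:3].round(1),'yaw',np.degrees(p[3]).round(2),'res',r.fun.round(1).tolist());return p
def blobs(img,boxes):
    out=[]
    for u,v,w,h in boxes:
        c=cv2.cvtColor(img[v-h:v+h+1,u-w:u+w+1],cv2.COLOR_BGR2GRAY); t,b=cv2.threshold(c,0,255,cv2.THRESH_OTSU)
        x,y,ww,hh=cv2.boundingRect(max(cv2.findContours(b,0,2)[0],key=cv2.contourArea)); out.append([u-w+x+(ww-1)/2,v-h+y+(hh-1)/2]); print((ww,hh),end=' ')
    return np.array(out)
E
python3 - <<'E'
from fit import *
tp=arm.get_image('top');wi,Kw,Mw=shot('wrist')
w=blobs(wi,[(315,238,20,17),(270,238,20,17),(227,238,20,17),(167,238,15,15),(292,197,14,14),(161,197,42,18)])
print(w.tolist())
Kt,Mt=np.array(tp['mtx']),np.array(tp['cam_to_world'])
tt=np.array([[203,353],[266,356],[328,357],[412,361],[232,411],[407,417]])/2.8+[300,130]
p=fit([(w,Kw,Mw)]);fit([(tt,Kt,Mt)]);p=fit([(w,Kw,Mw),(tt,Kt,Mt)])
print(keys(p).round(1)); np.save('p.npy',p)
E
```

```text
(26, 20) (26, 21) (27, 20) (18, 16) (18, 18) (69, 22) [[311.5, 238.5], [266.5, 238.0], [221.0, 237.5], [160.5, 237.5], [287.5, 197.5], [156.0, 196.5]]
pose [512.9 -71.3  72. ] yaw -3.77 res [-0.2, -0.1, -0.1, 0.0, 0.5, 0.2, 0.4, -0.3, 0.4, 0.2, -1.0, 0.1, -0.5]
pose [508.7 -75.6  73. ] yaw -3.8 res [-0.3, -0.1, -0.4, -0.3, -0.1, 0.2, 0.1, -0.1, -0.3, -0.0, 1.0, 0.3, -0.3]
pose [511.3 -71.6  73.7] yaw -3.7 res [-0.5, -0.6, -0.7, -0.4, -0.3, -0.2, -0.7, -0.6, -0.1, -0.4, -2.2, -0.4, -1.9, -1.0, -2.0, -1.3, -1.7, -0.9, -1.4, -1.2, -1.8, -1.0, -0.5, -0.8, -0.1]
[[ 511.3  -71.6   73.7]
 [ 507.6 -129.5   73.7]
 [ 503.8 -187.3   73.7]
 [ 498.8 -265.2   73.7]
 [ 457.7  -97.2   62.7]
 [ 447.1 -261.8   62.7]]
```

Run:
```python
from h import *
Rt=tool(np.radians(-3.75)); n=-Rt[:,2]; print(n)
goal(np.array([511,-73,73.5])+45*n,Rt)
```

```text
[-0.20746654  0.01359808  0.9781476 ]
pos [413.2 -50.3 300.2] shift cm [-1.7   4.93 19.74] turn deg [ 0.12 -0.1   0.45]
```

>>> apply_moves --deltas '[{"ax":0,"ay":0,"az":0.45,"dx":-1.7,"dy":4.9,"dz":3,"claw":1},{"ax":0,"ay":0,"az":0.45,"dx":-1.7,"dy":4.9,"dz":7,"claw":1},{"ax":0,"ay":0,"az":0.45,"dx":-1.7,"dy":4.9,"dz":10,"claw":1},{"ax":0,"ay":0,"az":0.45,"dx":-1.7,"dy":4.9,"dz":13,"claw":1},{"ax":0,"ay":0,"az":0.45,"dx":-1.7,"dy":4.9,"dz":16,"claw":1},{"ax":0,"ay":0,"az":0.45,"dx":-1.7,"dy":4.9,"dz":18,"claw":1},{"ax":0,"ay":0,"az":0.45,"dx":-1.7,"dy":4.9,"dz":19.7,"claw":1},{"ax":0,"ay":0,"az":0.45,"dx":-1.7,"dy":4.9,"dz":19.7,"claw":1},{"ax":0,"ay":0,"az":0.45,"dx":-1.7,"dy":4.9,"dz":19.7,"claw":1},{"ax":0,"ay":0,"az":0.45,"dx":-1.7,"dy":4.9,"dz":19.7,"claw":1}]'

```text
clock: 4.72
position: [501.7, -72.0, 119.3]
ee_rot: [2.173, 2.038, 0.219]
force: [-0.0, -0.4, 0.4]
gripper_width: 0.5
```

Run:
```python
from fit import *
Rt=tool(np.radians(-3.75)); n=-Rt[:,2]
goal(np.array([511,-73,73.5])+45*n,Rt)
im,K,M=shot('wrist','w2.png')
for t,z in dict(tare_round_top=73.5,tare_square_top=73.5,tare_oblong_top=73.5,print_key_top=62.5).items():
    for r in arm.place_of(t,'wrist')[:2]: print(t,round(r['p'],2),np.round(r['uv'],1),atz(r['uv'],K,M,z).round(1))
s=arm.read_state();print('tip px',proj(np.array([s['position']]),K,M))
p=np.array([511,-73,73.5,np.radians(-3.75)]);print(proj(keys(p),K,M).round(0).tolist())
```

```text
pos [501.7 -72.  119.3] shift cm [-0.04 -0.04  0.17] turn deg [ 0.2  -0.1   0.05]
tare_round_top 0.71 [322.7 259.7] [513.4 -72.7  73.5]
tare_square_top 0.91 [240.3 259.6] [ 509.7 -129.1   73.5]
tare_oblong_top 0.7 [153.5 258.6] [ 505.1 -188.2   73.5]
print_key_top 0.91 [ 23. 182.] [ 449.2 -259.7   62.5]
tip px [[321.65028491 287.75162112]]
[[322.0, 257.0], [237.0, 257.0], [152.0, 257.0], [37.0, 257.0], [276.0, 179.0], [16.0, 178.0]]
```

View pics/w2.png

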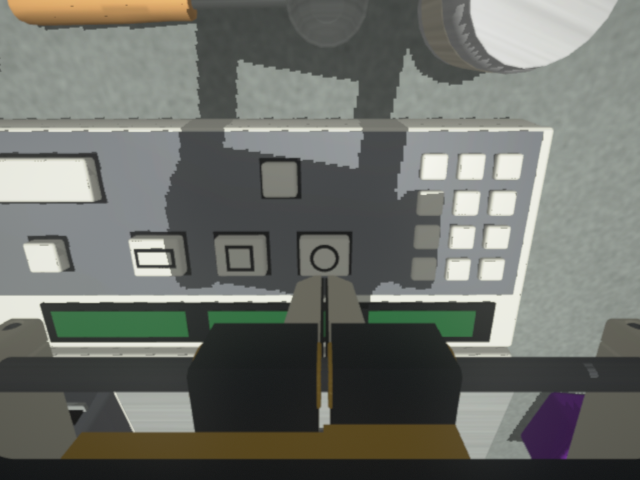

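The fingertips are above the circle key (circle centre 324,258) and well clear of the neighbouring keys. I'll approach to about 6 mm above it, then feel for contact.

>>> apply_moves --deltas '[{"ax":0,"ay":0,"az":0,"dx":0,"dy":0.05,"dz":1.5,"claw":1},{"ax":0,"ay":0,"az":0,"dx":0,"dy":0.05,"dz":2.7,"claw":1},{"ax":0,"ay":0,"az":0,"dx":0,"dy":0.05,"dz":3.5,"claw":1},{"ax":0,"ay":0,"az":0,"dx":0,"dy":0.05,"dz":4.0,"claw":1},{"ax":0,"ay":0,"az":0,"dx":0,"dy":0.05,"dz":4.0,"claw":1},{"ax":0,"ay":0,"az":0,"dx":0,"dy":0.05,"dz":4.0,"claw":1}]'

```text
clock: 5.47
position: [510.4, -73.0, 79.7]
ee_rot: [2.175, 2.037, 0.219]
force: [-0.9, 0.5, 0.1]
gripper_width: 0.4
```

Run:
```python
from fit import *
Rt=tool(np.radians(-3.75)); n=-Rt[:,2]
goal(np.array([512,-72,73.5]),Rt)
im,K,M=shot('wrist')
cv2.imwrite('pics/w3.png',cv2.resize(im[150:340,200:460],None,fx=2.5,fy=2.5))
s=arm.read_state();print(s['force']@n,s['force'],proj(np.array([s['position']]),K,M))
```

```text
pos [510.4 -73.   79.7] shift cm [0.1  0.02 0.64] turn deg [ 0.17 -0.09 -0.  ]
0.2677334676629354 [ 0.38343759 -0.17626996  0.35749295] [[322.45561009 289.17564674]]
```

View pics/w3.png

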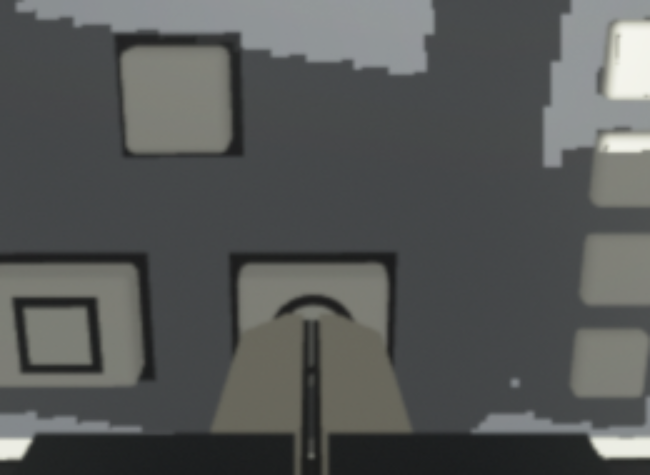

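The tips are centred over the circle key (crop about 312,320). Now pressing slowly.

>>> apply_moves --deltas '[{"ax":0,"ay":0,"az":0,"dx":0,"dy":0,"dz":0.2,"claw":1},{"ax":0,"ay":0,"az":0,"dx":0,"dy":0,"dz":0.4,"claw":1},{"ax":0,"ay":0,"az":0,"dx":0,"dy":0,"dz":0.6,"claw":1},{"ax":0,"ay":0,"az":0,"dx":0,"dy":0,"dz":0.6,"claw":1},{"ax":0,"ay":0,"az":0,"dx":0,"dy":0,"dz":0.6,"claw":1}]'

```text
clock: 5.93
position: [511.8, -73.0, 74.2]
ee_rot: [2.174, 2.037, 0.219]
force: [-0.3, -0.2, 0.1]
gripper_width: 0.7
```

>>> apply_moves --deltas '[{"ax":0,"ay":0,"az":0,"dx":0,"dy":0,"dz":0.1,"claw":1},{"ax":0,"ay":0,"az":0,"dx":0,"dy":0,"dz":0.1,"claw":1},{"ax":0,"ay":0,"az":0,"dx":0,"dy":0,"dz":0.1,"claw":1}]'

```text
clock: 6.18
position: [512.0, -73.1, 73.2]
ee_rot: [2.174, 2.037, 0.219]
force: [-0.3, -0.2, -0.2]
gripper_width: 0.6
```

>>> apply_moves --deltas '[{"ax":0,"ay":0,"az":0,"dx":0,"dy":0,"dz":0.1,"claw":1},{"ax":0,"ay":0,"az":0,"dx":0,"dy":0,"dz":0.1,"claw":1},{"ax":0,"ay":0,"az":0,"dx":0,"dy":0,"dz":0.1,"claw":1}]'

```text
clock: 6.43
position: [512.3, -73.1, 72.3]
ee_rot: [2.174, 2.037, 0.219]
force: [-0.7, -0.3, 1.8]
gripper_width: 0.6
```

>>> apply_moves --deltas '[{"ax":0,"ay":0,"az":0,"dx":0,"dy":0,"dz":0.1,"claw":1},{"ax":0,"ay":0,"az":0,"dx":0,"dy":0,"dz":0.1,"claw":1},{"ax":0,"ay":0,"az":0,"dx":0,"dy":0,"dz":0.1,"claw":1}]'

```text
clock: 6.68
position: [512.5, -73.1, 71.4]
ee_rot: [2.174, 2.037, 0.219]
force: [-1.4, -0.2, 2.5]
gripper_width: 0.6
```

>>> apply_moves --deltas '[{"ax":0,"ay":0,"az":0,"dx":0,"dy":0,"dz":0.1,"claw":1},{"ax":0,"ay":0,"az":0,"dx":0,"dy":0,"dz":0.1,"claw":1},{"ax":0,"ay":0,"az":0,"dx":0,"dy":0,"dz":0.1,"claw":1}]'

```text
clock: 6.93
position: [512.8, -73.1, 70.4]
ee_rot: [2.174, 2.037, 0.219]
force: [-1.8, -0.2, 2.2]
gripper_width: 0.4
```

>>> apply_moves --deltas '[{"ax":0,"ay":0,"az":0,"dx":0,"dy":0,"dz":0.1,"claw":1},{"ax":0,"ay":0,"az":0,"dx":0,"dy":0,"dz":0.1,"claw":1},{"ax":0,"ay":0,"az":0,"dx":0,"dy":0,"dz":0.1,"claw":1}]'

```text
clock: 7.18
position: [513.0, -73.2, 69.5]
ee_rot: [2.174, 2.037, 0.219]
force: [-1.8, 0.4, 2.9]
gripper_width: -0.0
```

>>> apply_moves --deltas '[{"ax":0,"ay":0,"az":0,"dx":0,"dy":0,"dz":0.1,"claw":1},{"ax":0,"ay":0,"az":0,"dx":0,"dy":0,"dz":0.1,"claw":1},{"ax":0,"ay":0,"az":0,"dx":0,"dy":0,"dz":0.1,"claw":1}]'

```text
clock: 7.43
position: [513.2, -73.2, 68.5]
ee_rot: [2.174, 2.037, 0.219]
force: [-1.9, -0.2, 3.0]
gripper_width: 0.4
```

>>> apply_moves --deltas '[{"ax":0,"ay":0,"az":0,"dx":0,"dy":0,"dz":0.05,"claw":1},{"ax":0,"ay":0,"az":0,"dx":0,"dy":0,"dz":0.05,"claw":1},{"ax":0,"ay":0,"az":0,"dx":0,"dy":0,"dz":0.05,"claw":1}]'

```text
clock: 7.68
position: [513.3, -73.2, 68.1]
ee_rot: [2.174, 2.037, 0.219]
force: [-2.8, -0.4, 5.4]
gripper_width: 0.7
```

>>> apply_moves --deltas '[{"ax":0,"ay":0,"az":0,"dx":0,"dy":0,"dz":0.02,"claw":1},{"ax":0,"ay":0,"az":0,"dx":0,"dy":0,"dz":0.02,"claw":1},{"ax":0,"ay":0,"az":0,"dx":0,"dy":0,"dz":0.02,"claw":1}]'

```text
clock: 7.93
position: [513.3, -73.2, 68.0]
ee_rot: [2.174, 2.037, 0.219]
force: [-4.4, 1.3, 6.9]
gripper_width: 0.6
```

The key has bottomed: force along its travel rose to about 7.6 N after about 4.9 mm. Now withdrawing along the normal.

>>> apply_moves --deltas '[{"ax":0,"ay":0,"az":0,"dx":0,"dy":0,"dz":-0.5,"claw":1},{"ax":0,"ay":0,"az":0,"dx":0,"dy":0,"dz":-1.5,"claw":1},{"ax":0,"ay":0,"az":0,"dx":0,"dy":0,"dz":-3,"claw":1},{"ax":0,"ay":0,"az":0,"dx":0,"dy":0,"dz":-5,"claw":1},{"ax":0,"ay":0,"az":0,"dx":0,"dy":0,"dz":-6,"claw":1},{"ax":0,"ay":0,"az":0,"dx":0,"dy":0,"dz":-6,"claw":1},{"ax":0,"ay":0,"az":0,"dx":0,"dy":0,"dz":-6,"claw":1}]'

```text
clock: 8.52
position: [500.8, -72.5, 126.9]
ee_rot: [2.173, 2.036, 0.22]
force: [-0.4, -0.9, -0.2]
gripper_width: 0.1
```

Run:
```python
from h import *
Rt=tool(np.radians(-3.75)); n=-Rt[:,2]; print(arm.read_state()['force'])
goal(np.array([447.8,-262.5,62])+45*n,Rt)
```

```text
[-0.41125905 -0.92280955 -0.20546397]
pos [500.8 -72.5 126.9] shift cm [-19.31  -5.31   0.96] turn deg [ 0.27 -0.07  0.01]
```

>>> apply_moves --deltas '[{"ax":0,"ay":0,"az":0,"dx":-4,"dy":-1,"dz":0,"claw":1},{"ax":0,"ay":0,"az":0,"dx":-8,"dy":-2,"dz":0,"claw":1},{"ax":0,"ay":0,"az":0,"dx":-12,"dy":-3,"dz":0,"claw":1},{"ax":0,"ay":0,"az":0,"dx":-16,"dy":-4,"dz":0.5,"claw":1},{"ax":0,"ay":0,"az":0,"dx":-19.3,"dy":-5.3,"dz":1,"claw":1},{"ax":0,"ay":0,"az":0,"dx":-19.3,"dy":-5.3,"dz":1,"claw":1},{"ax":0,"ay":0,"az":0,"dx":-19.3,"dy":-5.3,"dz":1,"claw":1},{"ax":0,"ay":0,"az":0,"dx":-19.3,"dy":-5.3,"dz":1,"claw":1}]'

```text
clock: 9.18
position: [438.5, -261.5, 104.7]
ee_rot: [2.175, 2.036, 0.22]
force: [0.9, 1.0, 0.3]
gripper_width: 0.4
```

Run:
```python
from fit import *
Rt=tool(np.radians(-3.75)); n=-Rt[:,2]
goal(np.array([447.8,-262.5,62]),Rt)
im,K,M=shot('wrist','w4.png')
for r in arm.place_of('print_key_top','wrist')[:2]: print(round(r['p'],2),np.round(r['uv'],1),atz(r['uv'],K,M,62).round(1))
```

```text
pos [ 438.5 -261.5  104.7] shift cm [-0.05  0.01  4.37] turn deg [ 0.2  -0.12 -0.05]
0.96 [328.2 259.2] [ 448.  -258.3   62. ]
```

View pics/w4.png

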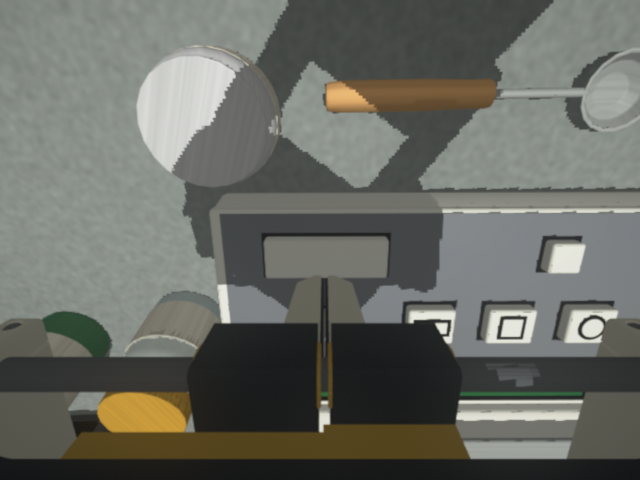

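The tips are in line with the middle of the print bar (326,257), and all the tare keys look up. Descending.

>>> apply_moves --deltas '[{"ax":0,"ay":0,"az":0,"dx":0.2,"dy":0,"dz":1.5,"claw":1},{"ax":0,"ay":0,"az":0,"dx":0.2,"dy":0,"dz":2.7,"claw":1},{"ax":0,"ay":0,"az":0,"dx":0.2,"dy":0,"dz":3.5,"claw":1},{"ax":0,"ay":0,"az":0,"dx":0.2,"dy":0,"dz":3.9,"claw":1},{"ax":0,"ay":0,"az":0,"dx":0.2,"dy":0,"dz":4.1,"claw":1},{"ax":0,"ay":0,"az":0,"dx":0.2,"dy":0,"dz":4.2,"claw":1},{"ax":0,"ay":0,"az":0,"dx":0.2,"dy":0,"dz":4.2,"claw":1}]'

```text
clock: 9.87
position: [448.2, -259.4, 64.6]
ee_rot: [2.172, 2.038, 0.221]
force: [0.6, 0.6, 0.3]
gripper_width: 0.7
```

>>> apply_moves --deltas '[{"ax":0,"ay":0,"az":0,"dx":0,"dy":0,"dz":0.1,"claw":1},{"ax":0,"ay":0,"az":0,"dx":0,"dy":0,"dz":0.2,"claw":1},{"ax":0,"ay":0,"az":0,"dx":0,"dy":0,"dz":0.2,"claw":1},{"ax":0,"ay":0,"az":0,"dx":0,"dy":0,"dz":0.2,"claw":1}]'

```text
clock: 10.2
position: [448.7, -259.5, 62.8]
ee_rot: [2.172, 2.037, 0.221]
force: [0.4, -0.4, -0.4]
gripper_width: 0.4
```

>>> apply_moves --deltas '[{"ax":0,"ay":0,"az":0,"dx":0,"dy":0,"dz":0.1,"claw":1},{"ax":0,"ay":0,"az":0,"dx":0,"dy":0,"dz":0.1,"claw":1},{"ax":0,"ay":0,"az":0,"dx":0,"dy":0,"dz":0.1,"claw":1}]'

```text
clock: 10.45
position: [448.9, -259.6, 61.9]
ee_rot: [2.172, 2.037, 0.221]
force: [-0.4, 1.0, 0.3]
gripper_width: 0.2
```

>>> apply_moves --deltas '[{"ax":0,"ay":0,"az":0,"dx":0,"dy":0,"dz":0.1,"claw":1},{"ax":0,"ay":0,"az":0,"dx":0,"dy":0,"dz":0.1,"claw":1},{"ax":0,"ay":0,"az":0,"dx":0,"dy":0,"dz":0.1,"claw":1}]'

```text
clock: 10.7
position: [449.2, -259.6, 61.0]
ee_rot: [2.172, 2.037, 0.221]
force: [-0.7, 0.5, 2.8]
gripper_width: 0.5
```

Contact at about z 61.5. Full travel would be at about z 56.6.

>>> apply_moves --deltas '[{"ax":0,"ay":0,"az":0,"dx":0,"dy":0,"dz":0.1,"claw":1},{"ax":0,"ay":0,"az":0,"dx":0,"dy":0,"dz":0.2,"claw":1},{"ax":0,"ay":0,"az":0,"dx":0,"dy":0,"dz":0.2,"claw":1},{"ax":0,"ay":0,"az":0,"dx":0,"dy":0,"dz":0.2,"claw":1}]'

```text
clock: 11.03
position: [449.6, -259.7, 59.0]
ee_rot: [2.172, 2.037, 0.221]
force: [-0.6, -0.1, 2.6]
gripper_width: 0.5
```

>>> apply_moves --deltas '[{"ax":0,"ay":0,"az":0,"dx":0,"dy":0,"dz":0.1,"claw":1},{"ax":0,"ay":0,"az":0,"dx":0,"dy":0,"dz":0.1,"claw":1},{"ax":0,"ay":0,"az":0,"dx":0,"dy":0,"dz":0.1,"claw":1}]'

```text
clock: 11.28
position: [449.9, -259.7, 58.1]
ee_rot: [2.172, 2.037, 0.221]
force: [-1.7, 0.0, 3.3]
gripper_width: 0.2
```

>>> apply_moves --deltas '[{"ax":0,"ay":0,"az":0,"dx":0,"dy":0,"dz":0.08,"claw":1},{"ax":0,"ay":0,"az":0,"dx":0,"dy":0,"dz":0.08,"claw":1},{"ax":0,"ay":0,"az":0,"dx":0,"dy":0,"dz":0.08,"claw":1}]'

```text
clock: 11.53
position: [450.0, -259.7, 57.3]
ee_rot: [2.172, 2.037, 0.22]
force: [-1.6, 0.8, 4.1]
gripper_width: 0.5
```

>>> apply_moves --deltas '[{"ax":0,"ay":0,"az":0,"dx":0,"dy":0,"dz":0.05,"claw":1},{"ax":0,"ay":0,"az":0,"dx":0,"dy":0,"dz":0.05,"claw":1},{"ax":0,"ay":0,"az":0,"dx":0,"dy":0,"dz":0.05,"claw":1}]'

```text
clock: 11.78
position: [450.1, -259.7, 57.1]
ee_rot: [2.172, 2.037, 0.22]
force: [-5.6, 2.1, 7.2]
gripper_width: 0.4
```

>>> apply_moves --deltas '[{"ax":0,"ay":0,"az":0,"dx":0,"dy":0,"dz":0.03,"claw":1},{"ax":0,"ay":0,"az":0,"dx":0,"dy":0,"dz":0.03,"claw":1},{"ax":0,"ay":0,"az":0,"dx":0,"dy":0,"dz":0.03,"claw":1}]'

```text
clock: 12.03
position: [450.1, -259.7, 57.1]
ee_rot: [2.172, 2.038, 0.22]
force: [-5.1, 2.5, 7.4]
gripper_width: 0.7
```

The print key has bottomed too (about 8 N, no further travel). Withdrawing.

>>> apply_moves --deltas '[{"ax":0,"ay":0,"az":0,"dx":0,"dy":0,"dz":-0.5,"claw":1},{"ax":0,"ay":0,"az":0,"dx":0,"dy":0,"dz":-1.5,"claw":1},{"ax":0,"ay":0,"az":0,"dx":0,"dy":0,"dz":-4,"claw":1},{"ax":0,"ay":0,"az":0,"dx":0,"dy":0,"dz":-8,"claw":1},{"ax":0,"ay":0,"az":0,"dx":0,"dy":0,"dz":-12,"claw":1},{"ax":0,"ay":0,"az":0,"dx":0,"dy":0,"dz":-15,"claw":1},{"ax":0,"ay":0,"az":0,"dx":0,"dy":0,"dz":-18,"claw":1},{"ax":0,"ay":0,"az":0,"dx":0,"dy":0,"dz":-18,"claw":1},{"ax":0,"ay":0,"az":0,"dx":0,"dy":0,"dz":-18,"claw":1},{"ax":0,"ay":0,"az":0,"dx":0,"dy":0,"dz":-18,"claw":1}]'

```text
clock: 12.87
position: [411.7, -257.3, 232.5]
ee_rot: [2.172, 2.038, 0.22]
force: [-0.4, 0.7, -0.5]
gripper_width: 0.6
```

Run:
```python
from h import *
s=arm.read_state();print(s['position'],s['force'],s['qvel'].round(3),s['clock'])
im,K,M=shot('wrist','w5.png')
```

```text
[ 411.68447648 -257.29163676  232.4743574 ] [-0.440898    0.71144872 -0.46707651] [ 0.001  0.017  0.016  0.    -0.004  0.001] 12.8667
```

View pics/w5.png

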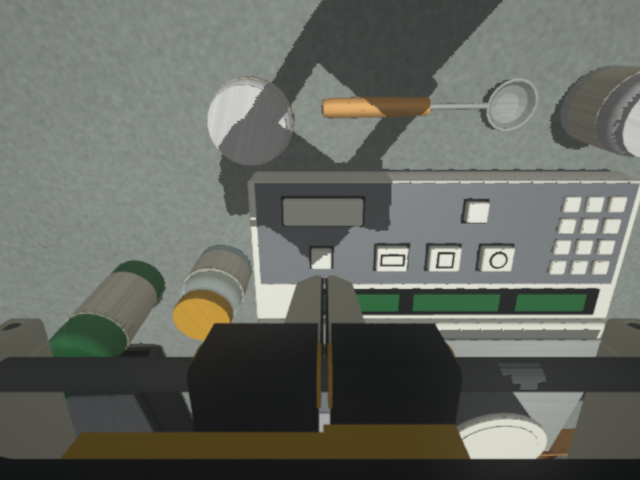

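The last view shows every key up, including the circle key (497,259) and print bar (323,212). The goods are undisturbed, the round tub is still on the pan (500,440), and the arm is clear.

```bash
python3 -c "
from bench import arm
print(arm.hand_in())"
```

```text
the job is handed in; nothing more can be done
None
```

I pressed the circle tare key and then the print key, let each up again, withdrew, and handed the job in at about 13 s of the 42 s allowed. The round tub was on the pan, so the circle key was the matching one. The hand-in reports no verdict.

- **Tare key:** the fingertips pushed it about 4.9 mm to its stop, with about 7.6 N at the end.
- **Print key:** it also reached its stop after about 4.5 to 5 mm, with about 8 N and no further travel.
- **Last checks:** the final wrist picture shows every key up, the round tub still on the pan, and the jar, oil, tuna, spoon and can with no visible shift. The two packs on the case were outside that view, so I did not recheck them. The force on the tool was back to noise level, so the arm was touching nothing.
- **Disagreements:** the top and wrist cameras differed by about 4 mm on where the keys are. Close wrist views before each press and feeling for contact settled this. My first move call was refused because its rows left some fields out, and nothing moved.

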